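# Slide a battery box into its charging dock and shut the retaining bar

### The job

Push the battery box across the bench into its charging dock until it is fully home against the back stop, then push the dock's retaining bar shut behind it. The box is heavy and tips easily, so slide it along upright: do not tip or lift it and leave its carrying handle alone. Leave everything else on the bench where it is.

Things in the scene. Friction and masses are not known exactly. Their poses are not given: they have to be found in the camera images.
- battery: Battery box, grey, loose, 1.4 to 2.1 kg. Origin: centre of its underside; x points to its contact side, which enters the dock first, z up. Foot: upright-sided ledge 84 (x) by 120 (y) mm, 26 mm high; above it the case is 64 by 100 mm (70 by 106 mm at the dark lid, 120 to 150 mm up). Slides (friction about 0.5 to 0.7) when pushed low, at the ledge; tips when pushed higher than about 60 mm.
- handle: The box's carrying handle, a black bar across the middle of the lid along the box's y, reaching 193 mm above the bench. Origin: where it joins the lid, at the box's centre, 150 mm up. Not to be touched.
- dock: Charging dock, fixed. Origin: on the bench, where the box's origin is when home; x points inwards (the opening looks to -x; the home box has its axes parallel to the dock's), z up. Back stop: upright face at x = 42 mm, 105 mm high; behind it a cream charger housing 162 mm high, to x = 160 mm.
- dock_mouth (a point): Middle of the dock's opening, on the bench, 36 mm from the dock's origin towards -x. Guide rails 32 mm high run from here to the back stop, inner faces at y = -64 and +64 mm (4 mm clear of the box each side). In the dock's frame the +y rail goes on as a lead-in flaring out to x = -87, y = 88 mm, the -y rail as a short lead-in to x = -60, y = -74 mm.
- gate_hinge (a point): Hinge axis (vertical) of the retaining bar, at x = -51, y = -86 mm in the dock's frame, 24 mm above the bench; a pin 13 mm thick and 42 mm high.
- gate_stud (a point): Outer face of the rubber thumb stud on the retaining bar: 22 mm in diameter, centre 24 mm above the bench, 68 mm along the bar from the hinge and standing out 30 mm from the bar's middle line, on the side away from the box. It moves with the bar.
- gate (a joint): Angle of the retaining bar, steel, 84 mm long from its hinge, 8 mm thick, 10 to 32 mm above the bench. 0 = shut, at its end stop: it lies along the dock's +y, inner face 5 mm behind the ledge of a home box. Grows as it swings open, counter-clockwise from above, to 2.15; at 1.57 it points along the dock's -x. Light friction (under 1 N at the stud); it stays where left.
- part_tray: Bystander: brown divided tray, 85 x 120 x 24 mm. Origin: centre of its underside.
- beige_tray: Bystander: beige divided tray, 60 x 95 x 22 mm. Origin: centre of its underside.
- tube_rack: Bystander: white rack of ten closed tubes, 60 x 130 x 50 mm. Origin: centre of its underside.
- amber_bottle: Bystander: small amber bottle, 52 mm across, 95 mm high. Origin: centre of its underside.
- beaker: Bystander: glass beaker, 64 mm across, 75 mm high. Origin: centre of its underside.
- screwdriver: Bystander: screwdriver lying flat, 160 mm long. Origin: on its underside, at mid-length.
- brass_weight: Bystander: brass weight with a knob, 36 mm across, 54 mm high. Origin: centre of its underside.

How it is judged:
By the outcome, as a careful person would: the job done as asked, in the order asked, and still so for the second after the job is handed in, with the robot touching nothing.
It also fails if it takes over 72 s, if anything falls off the work surface, if the arm or the gripper's body presses on something with over 40 N, if the wrist force passes 120 N, or if a joint passes its speed limit or range.

### The arm

A 7-joint arm with a two-finger parallel gripper is mounted at the origin on the work surface. World frame = base frame: x ahead of the robot, y to its left, z up, the work surface at z = 0. Lengths are in m, angles in rad, forces in N, time in s.
With the tool pointing down it reaches from about 0.4 to 0.85 m from the base axis. Payload 4.5 kg.
Tool frame: the origin (TCP) lies at the very end of the fingers, on their centre line; the grasp point (between the pads) lies 19 mm behind it (tcp_to_grasp is the z of the grasp point in the tool frame, in m); z points along the fingers, y is the line along which they close (so a half turn about z gives the same grasp; the last joint's range is limited). The gripper opens to 88 mm and grips with 3 to 60 N. Pads are 18 mm wide; open, the fingers measure 123 mm over their backs; the gripper's body (75 mm by 187 mm) begins 45 mm behind the grasp point.
Start: joints at [1.141, 0.689, -0.195, 1.565, 0.157, 0.902, -0.215], TCP at [0.28, -0.559, 0.21] pointing down, gripper open.
Joint ranges: [-3.01, 3.01], [-0.46, 2.08], [-1.47, 1.51], [0.13, 2.56], [-1, 4.14], [0.04, 2.09], [-2.66, 2.66]. Speed limits (rad/s): [2.57, 2.57, 3.14, 3.14, 3.14, 3.14, 3.14].

### API

Orientations are given as a unit quaternion [x, y, z, w].
In Python, from plant import * gives the robot as it stands. The module is installed in compiled form; this text tells all that it offers.
- The arm moves only by the shell command python3 -m jog 'ROWS' [OPENING] [FORCE]. ROWS is JSON, a list that holds one entry, the list of rows, each a list of 6 numbers: the shift along the tool's x, y, z in m, then the turn, a rotation vector about the tool's x, y, z in rad. In form: [[[dx, dy, dz, ax, ay, az], ...]]. A call has 1 to 12 rows; each row shifts and turns the commanded pose from where the row before left it, along the tool's axes as they then stand; what a row does not reach is not made up. A row lasts 1/8 s, in which the tool goes at most 62.5 mm and 10.7 degrees, less where a joint would pass 70% of its speed; a pose out of reach is approached as far as the arm can. A call with a gripper value outside its range is refused whole. OPENING is the finger opening in m, from 0 to 0.0881, set as the call begins (- or left out, the last holds). The fingers move at their own pace and stop on an object; FORCE is the grip in N (left out, the last holds). Time passes only in rows, so rows that do not move let the fingers close. It gives the time, the measured TCP pose, the force, the opening and the grip force at its end, in the units of the state.
- get_state(): the state, without advancing time (a new reading comes with each control period).
- snapshot(name): name is "scene" or "top" or "wrist"; returns a dict with "frame" (480x640x3 uint8, red, green, blue), "mtx" (3x3 intrinsics, pixels), "D" ([k1, k2, p1, p2, k3] as OpenCV has them; the pictures are not rectified), "xyz" and "orientation" of the camera in the world; the wrist camera has in their place "mount" (4x4, takes a point from camera to tool coordinates, whose origin is the TCP and whose axes are the flange's). Camera axes: x right, y down, z forward; pixel columns grow to the right and rows downward; lengths in m; the calibration is good to about 2 mm. A picture is of the moment at which its call begins: read the wrist's pose just before it. There is no depth.
- finish_job(): hands the job in; it is judged then, once.
The state is a dict: "clock": time; "q": joint angles; "qd": joint speeds; "joint_torque": joint torques, N m; "tool_pos": TCP position; "eef_rot": TCP orientation; "contact_force": force on the tool from outside, world axes, zero at the start; "moment": the same for the moment, N m; "opening": opening from 0.0 (shut) to 1.0 (fully open); "finger_force": force on a finger pad.
Only numpy, scipy, OpenCV 4.12 (cv2) and the standard library are available. Lean on these libraries where they do the work, as an engineer would, in place of code of your own. Each camera call takes 0.05 s, during which the arm holds its last target. There are 200 camera calls.

## Working session

There is one attempt and no reset: what is moved stays moved. The work goes in short steps, Python scripts to look and compute and a shell command to move; the robot and the scene stay as the last step left them, time stands still between calls to the robot, and variables do not carry over. Pictures are saved under pics/ and viewed, at most 10 in all, crops included, and the job is handed in when it is done.

```bash
mkdir -p pics
python3 - <<'E'
from plant import *
import cv2
for n in ("scene","top"):
    s=snapshot(n); cv2.imwrite(f"pics/{n}0.png",s["frame"][:,:,::-1]); print(n,s["mtx"],s["D"],s["xyz"],s["orientation"])
st=get_state(); print(st)
E
```

```text
scene [[592.76019127   0.         323.59970372]
 [  0.         592.76019127 237.81499905]
 [  0.           0.           1.        ]] [0.03545609 0.         0.         0.         0.        ] [1.34515619 0.28310486 1.28577314] [ 0.55560503  0.77138492 -0.25481767 -0.17702064]
top [[514.08367087   0.         315.01012479]
 [  0.         514.08367087 241.27118715]
 [  0.           0.           1.        ]] [-0.03206703  0.          0.          0.          0.        ] [0.33091283 0.00368017 1.63242357] [ 0.71479448 -0.69544305  0.05262364 -0.0515614 ]
{'clock': 0.1, 'q': array([ 1.1407911 ,  0.68988964, -0.19450694,  1.56620837,  0.15730371,
        0.90249541, -0.21510671]), 'qd': array([ 0.00067449, -0.00273383, -0.00069358, -0.00256582, -0.001043  ,
        0.00198842,  0.00139136]), 'joint_torque': array([-4.05275801e-03, -5.28495705e+01, -1.27242275e+00, -1.53837347e+01,
       -5.27627289e-02,  1.98766116e-03,  3.48454228e-05]), 'tool_pos': array([ 0.27928149, -0.55846474,  0.2096049 ]), 'eef_rot': array([ 9.73223915e-01,  2.29857703e-01, -2.46825352e-04, -7.66669619e-04]), 'contact_force': array([ 0.08313601, -0.09298767, -0.44912231]), 'moment': array([0.023961  , 0.02416274, 0.03806332]), 'finger_force': 0.0, 'opening': 1.0047753621991027}
```

View pics/top0.png

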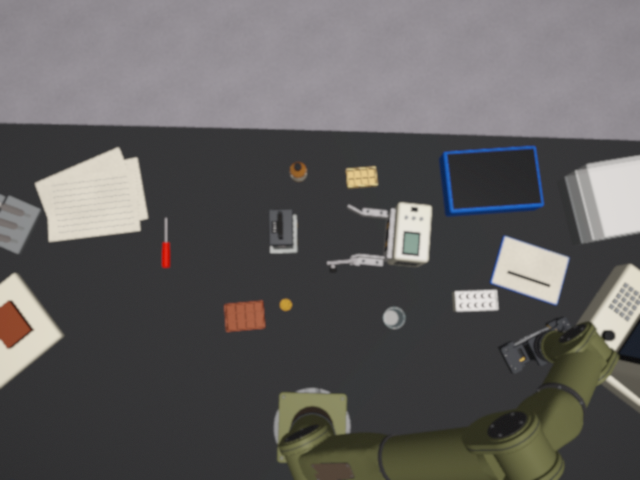

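View pics/scene0.png

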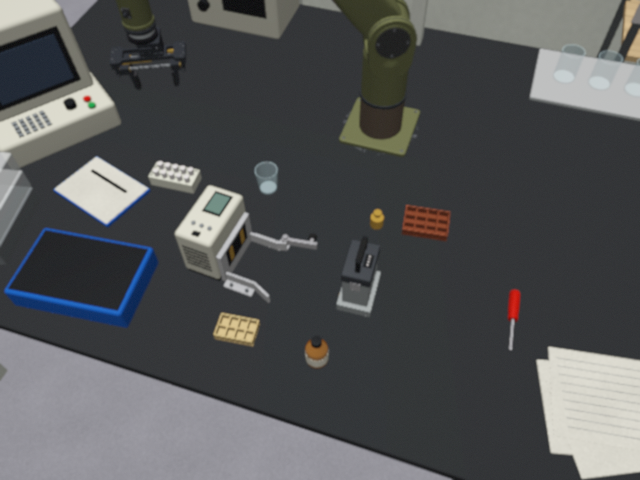

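Top view: box about (283,230), with the dock about (410,233) opening to the left. The gate bar points left from about (352,262) and its stud is near (333,268). I'll write the helpers and get coarse positions.

```bash
cat > h.py <<'E'
from plant import *
import numpy as np, cv2
from scipy.spatial.transform import Rotation as R
def cam(name):
    st=get_state(); s=snapshot(name)
    if name=="wrist":
        T=np.eye(4); T[:3,:3]=R.from_quat(st["eef_rot"]).as_matrix(); T[:3,3]=st["tool_pos"]; s["T"]=T@np.array(s["mount"])
    else:
        T=np.eye(4); T[:3,:3]=R.from_quat(s["orientation"]).as_matrix(); T[:3,3]=s["xyz"]; s["T"]=T
    return s
def ray(s,px):
    p=cv2.undistortPoints(np.array(px,float).reshape(-1,1,2),np.array(s["mtx"]),np.array(s["D"])).reshape(-1,2)
    d=np.c_[p,np.ones(len(p))]@s["T"][:3,:3].T
    return s["T"][:3,3],d
def plane(s,px,z):
    o,d=ray(s,px); return o+d*((np.atleast_1d(z)-o[2])/d[:,2])[:,None]
def tri(s1,p1,s2,p2):
    o1,d1=ray(s1,p1); o2,d2=ray(s2,p2); out=[]
    for a,b in zip(d1,d2):
        t=np.linalg.lstsq(np.c_[a,-b],o2-o1,rcond=None)[0]; A=o1+t[0]*a; B=o2+t[1]*b; out.append(np.r_[(A+B)/2,np.linalg.norm(A-B)])
    return np.array(out)
def proj(s,P):
    M=np.linalg.inv(s["T"]); return cv2.projectPoints(np.array(P,float).reshape(-1,3),cv2.Rodrigues(M[:3,:3])[0],M[:3,3],np.array(s["mtx"]),np.array(s["D"]))[0].reshape(-1,2)
def save(s,n,crop=None,k=1):
    f=s["frame"][:,:,::-1]
    if crop: f=f[crop[1]:crop[3],crop[0]:crop[2]]
    cv2.imwrite("pics/"+n,cv2.resize(f,None,fx=k,fy=k,interpolation=cv2.INTER_CUBIC))
np.set_printoptions(precision=4,suppress=True)
E
python3 - <<'E'
from h import *
s=cam("top")
for n,p,z in [("ledge corners",[[270,252],[298,252],[298,215]],.02),("lid c",[[281,229]],.15),("dock top",[[398,203],[431,206],[428,264],[391,263]],.162),("stud",[[333,269]],.024),("bar",[[328,263],[352,261]],.03),("leadin+y tip",[[349,207]],.032),("beaker",[[394,318]],.04),("brass",[[286,305]],.03),("bottle",[[298,171]],.05),("beige",[[362,177]],.02),("tray",[[244,316]],.02),("rack",[[476,301]],.04)]: print(n,plane(s,p,z)[:,:2].tolist())
w=cam("wrist"); print(w["mtx"],w["D"],w["mount"]); st=get_state(); print(R.from_quat(st["eef_rot"]).as_matrix())
save(s,"top1.png",(240,150,460,310),3.6)
E
```

```text
ledge corners [[0.5322387731266376, 0.14581457767255304], [0.5346911675112842, 0.057340091504596444], [0.6537775900080562, 0.061161138462498495]]
lid c [[0.5846626240350138, 0.1048993590495769]]
dock top [[0.6693629000284338, -0.2354309946632558], [0.6631766065106125, -0.3323295228100262], [0.4922257878083951, -0.3225985545385446], [0.4922313495218644, -0.21583102735792842]]
stud [[0.4834675706100079, -0.054312642226294075]]
bar [[0.5013158582236454, -0.03802101562144802], [0.5096770031957603, -0.11309418336542908]]
leadin+y tip [[0.6818176159069868, -0.10054911983670459]]
beaker [[0.33616467492891544, -0.24434549405217193]]
brass [[0.36711757286036795, 0.08886558234002731]]
bottle [[0.7901927174970784, 0.06468491012200166]]
beige [[0.784752235044991, -0.14169541156179488]]
tray [[0.3297488395599409, 0.21864539246525858]]
rack [[0.3945873467713294, -0.4982847659963686]]
[[345.3018   0.     320.916 ]
 [  0.     345.3018 238.3898]
 [  0.       0.       1.    ]] [0.0129 0.     0.     0.     0.    ] [[ 0.0006 -0.956  -0.2933  0.0756]
 [ 1.      0.0003  0.0011 -0.0001]
 [-0.001  -0.2933  0.956  -0.174 ]
 [ 0.      0.      0.      1.    ]]
[[ 0.8943  0.4474 -0.0006]
 [ 0.4474 -0.8943  0.001 ]
 [-0.0001 -0.0011 -1.    ]]
```

View pics/top1.png

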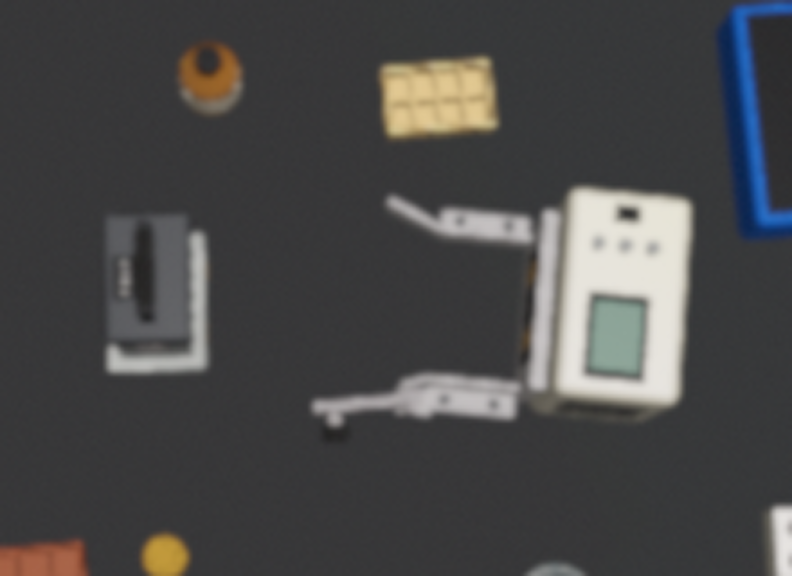

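```bash
python3 -m jog '[[[0,0,-0.055,0,0,0],[0,0,-0.055,0,0,0],[0.045,-0.034,0,0,0,0],[0.045,-0.034,0,0,0,0],[0.045,-0.034,0,0,0,0],[0.045,-0.034,0,0,0,0],[0.045,-0.034,0,0,0,0],[0.045,-0.034,0,0,0,0],[0.045,-0.034,0,0,0,0],[0.045,-0.034,0,0,0,0],[0.045,-0.034,0,0,0,0],[0.045,-0.034,0,0,0,0]]]'
python3 -m jog '[[[0,0,0,0,0,-0.18],[0,0,0,0,0,-0.18],[0,0,0,0,0,-0.18],[0,0,0,0,0,-0.18],[0,0,0,0,0,-0.18],[0,0,0,0,0,-0.18],[0,0,0,0,0,-0.03],[0,0,0,0,0,0]]]'
python3 - <<'E'
from h import *
w=cam("wrist"); save(w,"w1.png"); import pickle; pickle.dump({k:w[k] for k in("T","mtx","D","frame")},open("w1.pkl","wb"))
st=get_state(); print(st["tool_pos"],R.from_quat(st["eef_rot"]).as_matrix(),st["clock"],st["q"])
E
```

```text
clock: 1.7
tool_pos: [0.5305, -0.052, 0.3203]
eef_rot: [0.973, 0.23, -0.0, 0.0]
contact_force: [-0.0, -0.1, -0.1]
opening: 1.002
finger_force: 0.0
clock: 2.7
tool_pos: [0.5299, -0.0537, 0.3202]
eef_rot: [0.707, 0.707, -0.0, -0.0]
contact_force: [0.7, 0.8, -0.1]
opening: 0.999
finger_force: 0.0
[ 0.5299 -0.0537  0.3203] [[-0.0006  1.     -0.0001]
 [ 1.      0.0006 -0.0002]
 [-0.0002 -0.0001 -1.    ]] 2.75 [ 0.3825  0.4829 -0.5856  1.6741  0.2963  1.0745 -0.2924]
```

View pics/w1.png

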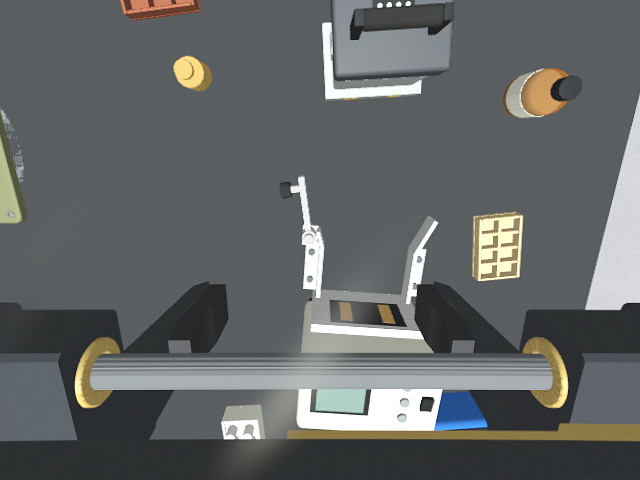

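Wrist view: the box is at the top, with ledge front corners near (327,99) and (421,93). Hinge pin is near (309,236), stud (286,190), rails x≈320 to 408, and the back stop lies below. I'll zoom in for exact pixels.

Run:
```python
import pickle,cv2,numpy as np
f=pickle.load(open("w1.pkl","rb"))["frame"][:,:,::-1]
g=lambda a,b,c,d:cv2.resize(f[b:d,a:c],None,fx=2.5,fy=2.5,interpolation=cv2.INTER_CUBIC)
o=np.zeros((400,800,3),np.uint8); o[:400,:475]=g(270,165,460,325); o[:250,475:]=g(310,10,440,110); cv2.imwrite("pics/w1z.png",o)
```

```text
(no output)
```

View pics/w1z.png

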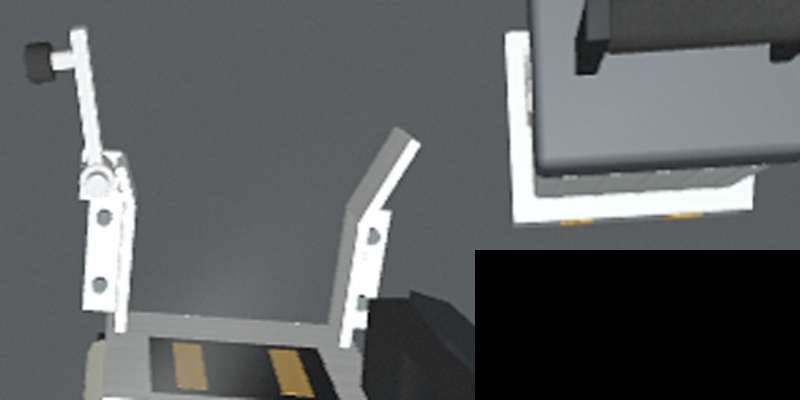

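Run:
```python
from h import *; import pickle
w=pickle.load(open("w1.pkl","rb"))
def P(l,z): r=plane(w,l,z)[:,:2]; return r
B=P([[402.8,295],[322,289.8]],0); print("back base",B,np.linalg.norm(B[0]-B[1]))
r1=P([[408,251],[401.2,294.2]],0); r2=P([[323.6,247],[321.6,289.8]],0)
for n,r in(("r+",r1),("r-",r2)): d=r[1]-r[0]; print(n,r,np.degrees(np.arctan2(d[1],d[0])))
d=B[1]-B[0]; print("dock x yaw from back", np.degrees(np.arctan2(d[1],d[0]))+90)
h=P([[308.8,238.2]],.042); e=P([[301.2,177]],.032); st=P([[285.2,189.8],[280,190]],.024); print("hinge",h,"barend",e,np.linalg.norm(h-e),"stud",st)
x=P([[325.6,99.2],[420.8,93.6]],0); d=x[0]-x[1]; print("box front",x,np.linalg.norm(d),"box x yaw",np.degrees(np.arctan2(d[1],d[0]))+90)
y=np.arctan2(d[1],d[0])+np.pi/2; print("box c",x.mean(0)-.042*np.array([np.cos(y),np.sin(y)]))
# cross view hinge & box corner heights via top cam
t=cam("top")
c=lambda a,b:[240+a/3.6,150+b/3.6]
print("tri stud,box front -y corner,barend",tri(w,[[285.2,189.8],[325.6,99.2],[301.2,177]],t,[c(333,430),c(207,370),c(316,406)]))
print("lid top corner tri", tri(w,[[310+(540-475)/2.5,10+172/2.5],[335.,55]],t,[c(189,339),c(189,339)])[:1])
```

```text
back base [[ 0.6586 -0.2229]
 [ 0.5314 -0.2142]] 0.12754940758908456
r+ [[ 0.6614 -0.1496]
 [ 0.656  -0.2215]] -94.24385751932415
r- [[ 0.5337 -0.1434]
 [ 0.5308 -0.2142]] -92.35469098575815
dock x yaw from back 266.0688187387082
hinge [[ 0.513  -0.1167]] barend [[ 0.5034 -0.0348]] 0.08245664680412032 stud [[ 0.4808 -0.0531]
 [ 0.4737 -0.0534]]
box front [[0.5356 0.0638]
 [0.6615 0.0706]] 0.12602723227437965 box x yaw -86.90966477794728
box c [0.5963 0.1092]
tri stud,box front -y corner,barend [[ 0.4814 -0.0524  0.0293  0.0004]
 [ 0.5347  0.0613  0.007   0.0043]
 [ 0.5029 -0.037   0.0182  0.0013]]
lid top corner tri [[0.5439 0.0709 0.1297 0.0006]]
```

```bash
python3 -m jog '[[[0.06,0.012,0,0,0,-0.054],[0.06,0.012,0,0,0,0],[0.06,0.012,0,0,0,0],[0.06,0.012,0,0,0,0],[0.06,0.012,0,0,0,0],[0,0,0,0,-0.153,0],[0,0,0,0,-0.153,0],[0,0,0,0,-0.153,0],[0,0,0,0,-0.153,0],[0,0,0,0,0,0],[0,0,0,0,0,0]]]' 0.05
cat >> h.py <<'E'
def togo(tgt, n=1):
    st=get_state(); M=R.from_quat(st["eef_rot"]).as_matrix(); d=M.T@(np.array(tgt)-st["tool_pos"]); print("tool",st["tool_pos"],"rows of",d/n, "dist",np.linalg.norm(d)); print("z axis",M[:,2],"y axis",M[:,1],"F",st["contact_force"],"q",st["q"],"t",st["clock"])
E
python3 - <<'E'
from h import *
togo([.588,.20,.013],5)
E
```

```text
clock: 4.18
tool_pos: [0.5767, 0.2479, 0.3209]
eef_rot: [0.656, 0.693, -0.206, 0.219]
contact_force: [1.1, -1.0, 0.1]
opening: 0.569
finger_force: 0.0
tool [0.5767 0.2479 0.3209] rows of [0.0274 0.0016 0.056 ] dist 0.3117879323958727
z axis [ 0.0329 -0.5724 -0.8193] y axis [0.9985 0.055  0.0017] F [ 1.1228 -0.9996  0.111 ] q [-0.5884  0.8088 -0.3425  1.1528  0.6467  1.7    -0.9108] t 4.175
```

```bash
python3 -m jog '[[[0.027,0.0016,0.056,0,0,0],[0.027,0.0016,0.056,0,0,0],[0.027,0.0016,0.056,0,0,0],[0.027,0.0016,0.056,0,0,0],[0.02,0.0016,0.04,0,0,0],[0,0,0,0,0,0]]]'
python3 - <<'E'
from h import *
togo([.590,.175,.013],3)
w=cam("wrist"); save(w,"w2.png")
E
```

```text
clock: 4.92
tool_pos: [0.5863, 0.1983, 0.0295]
eef_rot: [0.656, 0.692, -0.209, 0.219]
contact_force: [-0.8, -0.3, 0.2]
opening: 0.565
finger_force: 0.0
tool [0.5863 0.1983 0.0295] rows of [-0.0032  0.0008  0.009 ] dist 0.02881180039127827
z axis [ 0.0277 -0.5762 -0.8169] y axis [ 0.9986  0.0523 -0.003 ] F [-0.8378 -0.2862  0.1622] q [-0.5327  1.1145 -0.2941  1.4151  0.7888  1.2217 -1.1743] t 4.925
```

View pics/w2.png

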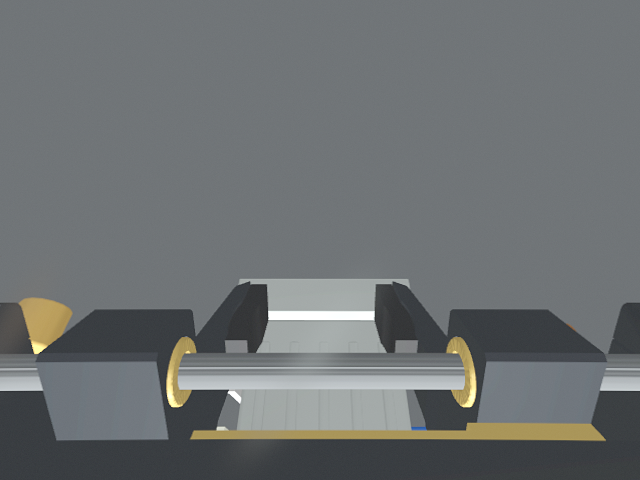

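Rear ledge base edge runs (239,279) to (411,279). It is level and centred about 4 px right of the tool axis, so the tool is square to the box. I'll go down and make contact.

```bash
python3 -m jog '[[[-0.0032,0.0012,0.009,0,0,0],[-0.0032,0.0012,0.009,0,0,0],[-0.0032,0.0012,0.009,0,0,0],[-0.0049,0,0.0035,0,0,0],[-0.0049,0,0.0035,0,0,0],[-0.0049,0,0.0035,0,0,0],[-0.0025,0,0.0018,0,0,0],[-0.0025,0,0.0018,0,0,0],[-0.0025,0,0.0018,0,0,0],[0,0,0,0,0,0]]]'
python3 - <<'E'
from h import *
togo([.590,.145,.013],3)
E
```

```text
clock: 6.22
tool_pos: [0.5932, 0.1517, 0.0139]
eef_rot: [0.655, 0.693, -0.207, 0.219]
contact_force: [0.0, -0.1, 0.2]
opening: 0.571
finger_force: 0.0
tool [0.5932 0.1517 0.0139] rows of [-0.0016 -0.0012  0.0015] dist 0.007482483414347559
z axis [ 0.0326 -0.5739 -0.8183] y axis [0.9984 0.0568 0.    ] F [ 0.0469 -0.1114  0.2311] q [-0.4774  1.1144 -0.2743  1.4907  0.8394  1.1394 -1.1855] t 6.225
```

```bash
python3 -m jog '[[[-0.0025,0,0.0018,0,0,0],[-0.0025,0,0.0018,0,0,0],[-0.0025,0,0.0018,0,0,0]]]'
python3 -m jog '[[[-0.0025,0,0.0018,0,0,0],[-0.0025,0,0.0018,0,0,0],[-0.0025,0,0.0018,0,0,0]]]'
```

```text
clock: 6.6
tool_pos: [0.5937, 0.1425, 0.0137]
eef_rot: [0.655, 0.693, -0.207, 0.219]
contact_force: [0.0, -0.3, 0.8]
opening: 0.569
finger_force: 0.0
clock: 6.98
tool_pos: [0.5943, 0.1334, 0.0136]
eef_rot: [0.655, 0.693, -0.207, 0.219]
contact_force: [0.0, 0.3, -0.1]
opening: 0.571
finger_force: 0.0
```

Run:
```python
from h import *
w=cam("wrist"); t=cam("top")
a=w["frame"][200:460,130:510]; b=cv2.resize(t["frame"][180:300,230:410],None,fx=2.2,fy=2.2,interpolation=cv2.INTER_CUBIC)
o=np.zeros((280,800,3),np.uint8); o[:260,:380]=a; o[:264,400:796]=b; cv2.imwrite("pics/c3.png",o[:,:,::-1])
```

```text
(no output)
```

View pics/c3.png

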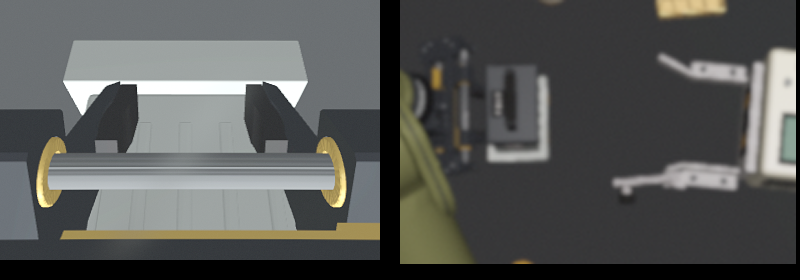

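Run:
```python
from h import *
w=cam("wrist"); st=get_state(); M=R.from_quat(st["eef_rot"]).as_matrix()
for p in [(0.009,-.025,0),(0,-.025,0),(-.009,-.025,0),(0.009,-.035,0)]: q=M@np.array(p)+st["tool_pos"]; print(p,q,proj(w,[q]))
print(w["T"][:3,3]); print(plane(w,[[203,241],[430,241]],0),plane(w,[[194,280],[437,280],[250,283]],.026),plane(w,[[218,315],[415,315]],.026))
print(w["T"][:3,:3], st["tool_pos"])
```

```text
(0.009, -0.025, 0) [0.5689 0.1392 0.0085] [[274.5279 261.6205]]
(0, -0.025, 0) [0.5693 0.1319 0.0137] [[275.164  277.0615]]
(-0.009, -0.025, 0) [0.5697 0.1245 0.0188] [[275.7803 292.0804]]
(0.009, -0.035, 0) [0.5589 0.1387 0.0085] [[255.9277 261.6122]]
[0.5851 0.2949 0.1126]
[[0.5303 0.1442 0.    ]
 [0.6518 0.1512 0.    ]] [[0.5321 0.1473 0.026 ]
 [0.6492 0.1541 0.026 ]
 [0.5587 0.1459 0.026 ]] [[0.5368 0.1089 0.026 ]
 [0.6491 0.1154 0.026 ]]
[[ 0.9984  0.0354  0.0447]
 [ 0.057  -0.6122 -0.7887]
 [-0.0005  0.7899 -0.6132]] [0.5943 0.1333 0.0137]
```

The finger tips in the picture are nearer the camera than the stated TCP: pad separation is 107 px, against about 92 px expected. That suggests they sit over the ledge rather than behind it. I'll back off and find the true tip height by touching the bench gently.

```bash
python3 -m jog '[[[0.0125,0,-0.009,0,0,0],[0.0125,0,-0.009,0,0,0],[0.0125,0,-0.009,0,0,0],[0,0,0,0,0,0],[0.0017,0,0.00245,0,0,0],[0.0017,0,0.00245,0,0,0],[0,0,0,0,0,0]]]'
python3 -m jog '[[[0.0017,0,0.00245,0,0,0],[0,0,0,0,0,0]]]'
python3 - <<'E'
from h import *
togo([.590,.145,.013],3)
w=cam("wrist"); save(w,"w4.png",(180,230,470,370),2.7)
E
```

```text
clock: 8.0
tool_pos: [0.5915, 0.1788, 0.0079]
eef_rot: [0.655, 0.693, -0.207, 0.219]
contact_force: [-0.8, 0.1, 0.4]
opening: 0.568
finger_force: 0.0
clock: 8.25
tool_pos: [0.5915, 0.1794, 0.005]
eef_rot: [0.655, 0.693, -0.207, 0.219]
contact_force: [0.1, 0.3, 0.5]
opening: 0.573
finger_force: 0.0
tool [0.5915 0.1794 0.005 ] rows of [-0.0109 -0.0011  0.0044] dist 0.035336148611792385
z axis [ 0.0323 -0.5739 -0.8183] y axis [ 0.9984  0.0568 -0.0004] F [0.0712 0.3049 0.5408] q [-0.5114  1.141  -0.2812  1.4403  0.821   1.168  -1.1895] t 8.25
```

View pics/w4.png

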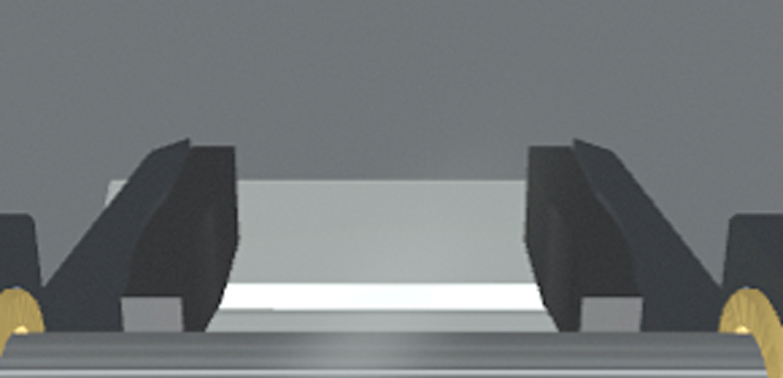

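The tips really do end about 26 mm short of the reported TCP, measured from pad separation and tip row in two openings. The gripper body is shifted by the same amount. I'll lower until the real tips are near z = 12 mm, checking force.

```bash
python3 -m jog '[[[0.0017,0,0.00245,0,0,0],[0.0017,0,0.00245,0,0,0],[0,0,0,0,0,0]]]'
python3 -m jog '[[[0.0017,0,0.00245,0,0,0],[0.0014,0,0.002,0,0,0],[0.0014,0,0.002,0,0,0],[0,0,0,0,0,0]]]'
python3 -m jog '[[[-0.004,-0.001,0.0028,0,0,0],[-0.004,-0.001,0.0028,0,0,0],[-0.004,-0.001,0.0028,0,0,0],[-0.0025,0,0.0018,0,0,0],[-0.0025,0,0.0018,0,0,0],[-0.0025,0,0.0018,0,0,0]]]'
```

```text
clock: 8.68
tool_pos: [0.5914, 0.1795, -0.0011]
eef_rot: [0.655, 0.693, -0.207, 0.219]
contact_force: [0.0, -0.2, -0.5]
opening: 0.569
finger_force: 0.0
clock: 9.18
tool_pos: [0.5915, 0.1795, -0.0088]
eef_rot: [0.655, 0.693, -0.207, 0.219]
contact_force: [-0.7, 0.4, -0.6]
opening: 0.57
finger_force: 0.0
clock: 9.93
tool_pos: [0.59, 0.1555, -0.0087]
eef_rot: [0.655, 0.693, -0.207, 0.219]
contact_force: [-0.9, -0.4, -0.0]
opening: 0.566
finger_force: 0.0
```

```bash
python3 -m jog '[[[-0.0025,0,0.0018,0,0,0],[-0.0025,0,0.0018,0,0,0],[-0.0025,0,0.0018,0,0,0],[-0.0025,0,0.0018,0,0,0]]]'
python3 -m jog '[[[-0.0025,0,0.0018,0,0,0],[-0.0025,0,0.0018,0,0,0],[-0.0025,0,0.0018,0,0,0],[-0.0025,0,0.0018,0,0,0]]]'
```

```text
clock: 10.42
tool_pos: [0.5907, 0.1431, -0.0088]
eef_rot: [0.655, 0.693, -0.207, 0.219]
contact_force: [-0.4, 0.1, -0.0]
opening: 0.566
finger_force: 0.0
clock: 10.92
tool_pos: [0.591, 0.1413, -0.0094]
eef_rot: [0.655, 0.696, -0.2, 0.215]
contact_force: [-4.1, 18.8, 10.5]
opening: 0.567
finger_force: 9.5
```

```bash
python3 -m jog '[[[-0.0033,0.0002,0.0023,0,0,0],[-0.0033,0.0002,0.0023,0,0,0],[-0.0033,0.0002,0.0023,0,0,0],[-0.0033,0.0002,0.0023,0,0,0],[-0.0033,0.0002,0.0023,0,0,0],[-0.0033,0.0002,0.0023,0,0,0]]]'
python3 - <<'E'
from h import *
togo([.590,.145,-.009],1)
w=cam("wrist"); f=w["frame"]
b=cv2.resize(cam("top")["frame"][180:300,230:410],None,fx=2.2,fy=2.2,interpolation=cv2.INTER_CUBIC)
o=np.zeros((280,800,3),np.uint8); o[:260,:380]=f[200:460,130:510]; o[:264,400:796]=b; cv2.imwrite("pics/c5.png",o[:,:,::-1])
E
```

```text
clock: 11.68
tool_pos: [0.5945, 0.1182, -0.0094]
eef_rot: [0.655, 0.697, -0.199, 0.215]
contact_force: [-2.3, 17.5, 8.0]
opening: 0.567
finger_force: 8.5
tool [ 0.5945  0.1182 -0.0094] rows of [ 0.0221 -0.0028 -0.0155] dist 0.027152339166848664
z axis [ 0.0384 -0.5588 -0.8284] y axis [0.998  0.0633 0.0036] F [-2.2778 17.5191  8.0134] q [-0.4334  1.1265 -0.2585  1.5555  0.8924  1.0494 -1.2117] t 11.675
```

View pics/c5.png

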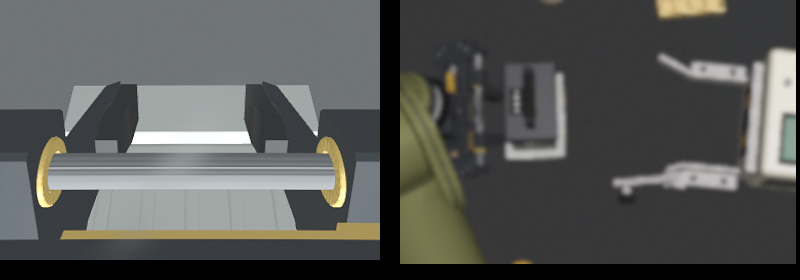

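```bash
cat >> h.py <<'E'
DO=np.array([.596,-.1755]); DY=np.radians(-93.7)
def box():
    w=cam("wrist"); g=cv2.cvtColor(w["frame"],cv2.COLOR_RGB2GRAY).astype(float)
    cols=np.arange(275,368,4); rows=[]
    for c in cols:
        d=np.diff(cv2.GaussianBlur(g,(3,3),0)[240:330,c]); rows.append(240.5+int(np.argmax(d>6)) )
    k,m=np.polyfit(cols,rows,1); res=np.std(rows-(k*cols+m))
    L=[];Rr=[]
    for off in (4,6,8):
        q=np.array([g[int(round(k*c+m+off)),c] for c in range(640)]); thr=(g[int(m+k*320)+off,320]+g[int(m+k*320)-8,320])/2
        b=np.where(q[170:470]>thr)[0]+170; L.append(b[0]); Rr.append(b[-1])
    l,r=L[0],Rr[0]
    P=plane(w,[[l,k*l+m],[r,k*r+m]],0.)[:,:2]; d=P[0]-P[1]; yaw=np.arctan2(d[1],d[0])+np.pi/2
    c=P.mean(0)+.042*np.array([np.cos(yaw),np.sin(yaw)]); e=c-DO; ca,sa=np.cos(DY),np.sin(DY)
    print("px",L,Rr,"res",round(res,2),"w",np.linalg.norm(d),"box",c,"yaw",np.degrees(yaw)," | in dock x,y mm",(1000*np.array([ca*e[0]+sa*e[1],-sa*e[0]+ca*e[1]])).round(1),"yaw",np.degrees(yaw-DY).round(2))
    st=get_state(); print("tool",st["tool_pos"],"z",R.from_quat(st["eef_rot"]).as_matrix()[:,2],"F",st["contact_force"],"t",st["clock"])
E
python3 -c "
from h import *
box()"
```

```text
px [np.int64(203), np.int64(203), np.int64(203)] [np.int64(438), np.int64(439), np.int64(439)] res 0.0 w 0.11937014336762489 box [0.5963 0.084 ] yaw -86.65542172578542  | in dock x,y mm [-259.   -16.4] yaw 7.04
tool [ 0.5946  0.1168 -0.0093] z [ 0.038  -0.5606 -0.8272] F [-2.0084 13.2862  7.5066] t 11.825
```

```bash
python3 -m jog '[[[-0.0049,0.0002,0.0035,0,0,0],[-0.0049,0.0002,0.0035,0,0,0],[-0.0049,0.0002,0.0035,0,0,0],[-0.0049,0.0002,0.0035,0,0,0],[-0.0049,0.0002,0.0035,0,0,0],[-0.0049,0.0002,0.0035,0,0,0],[-0.0049,0.0002,0.0035,0,0,0],[-0.0049,0.0002,0.0035,0,0,0],[-0.0049,0.0002,0.0035,0,0,0],[-0.0049,0.0002,0.0035,0,0,0],[-0.0049,0.0002,0.0035,0,0,0],[-0.0049,0.0002,0.0035,0,0,0]]]'
python3 -c "
from h import *
box()"
```

```text
clock: 13.32
tool_pos: [0.6026, 0.048, -0.0096]
eef_rot: [0.654, 0.697, -0.197, 0.215]
contact_force: [-2.6, 20.3, 14.4]
opening: 0.571
finger_force: 10.4
px [np.int64(203), np.int64(202), np.int64(202)] [np.int64(438), np.int64(439), np.int64(440)] res 0.19 w 0.11952510207323885 box [0.6045 0.0148] yaw -86.47392840186087  | in dock x,y mm [-190.4   -3.8] yaw 7.23
tool [ 0.6027  0.0462 -0.0095] z [ 0.0411 -0.559  -0.8282] F [ 0.041  16.0481  8.5692] t 13.375
```

```bash
python3 -m jog '[[[-0.0049,0.0004,0.0035,0.0071,0,0.0104],[-0.0049,0.0004,0.0035,0.0071,0,0.0104],[-0.0049,0.0004,0.0035,0.0071,0,0.0104],[-0.0049,0.0004,0.0035,0.0071,0,0.0104],[-0.0049,0.0004,0.0035,0.0071,0,0.0104],[-0.0049,0.0004,0.0035,0.0071,0,0.0104],[-0.0049,0.0004,0.0035,0.0071,0,0.0104],[-0.0049,0.0004,0.0035,0.0071,0,0.0104]]]'
python3 -c "
from h import *
box()"
```

```text
clock: 14.38
tool_pos: [0.6082, 0.0001, -0.0098]
eef_rot: [0.689, 0.664, -0.207, 0.206]
contact_force: [-0.3, 20.8, 14.5]
opening: 0.565
finger_force: 10.6
px [np.int64(203), np.int64(202), np.int64(202)] [np.int64(439), np.int64(439), np.int64(440)] res 0.0 w 0.11985152400758456 box [ 0.6068 -0.0329] yaw 267.29001195901566  | in dock x,y mm [-143.     1.6] yaw 360.99
tool [ 0.6083 -0.0019 -0.0096] z [-0.0135 -0.5598 -0.8285] F [ 1.4828 16.2964  9.364 ] t 14.425
```

```bash
python3 -m jog '[[[-0.0049,0,0.0035,0.003,0,0.0045],[-0.0049,0,0.0035,0.003,0,0.0045],[-0.0049,0,0.0035,0.003,0,0.0045],[-0.0049,0,0.0035,0,0,0],[-0.0049,0,0.0035,0,0,0],[-0.0049,0,0.0035,0,0,0],[-0.0049,0,0.0035,0,0,0],[-0.0049,0,0.0035,0,0,0]]]'
python3 -c "
from h import *
box()"
```

```text
clock: 15.42
tool_pos: [0.607, -0.0469, -0.01]
eef_rot: [0.694, 0.658, -0.207, 0.204]
contact_force: [0.0, 22.9, 17.6]
opening: 0.57
finger_force: 11.9
px [np.int64(202), np.int64(202), np.int64(201)] [np.int64(438), np.int64(439), np.int64(440)] res 0.28 w 0.11968103477875361 box [ 0.6049 -0.0798] yaw 267.18112563352094  | in dock x,y mm [-96.1   2.8] yaw 360.88
tool [ 0.6068 -0.0488 -0.0098] z [-0.0196 -0.5586 -0.8292] F [ 1.8743 17.5534 11.9758] t 15.475
```

```bash
python3 -m jog '[[[-0.0049,-0.0002,0.0034,0,0,0],[-0.0049,-0.0002,0.0034,0,0,0],[-0.0049,-0.0002,0.0034,0,0,0],[-0.0049,-0.0002,0.0034,0,0,0],[-0.0049,-0.0002,0.0034,0,0,0],[-0.0049,-0.0002,0.0034,0,0,0]]]'
python3 -c "
from h import *
box()"
```

```text
clock: 16.23
tool_pos: [0.6063, -0.0633, -0.0108]
eef_rot: [0.694, 0.664, -0.196, 0.198]
contact_force: [-9.2, 64.0, 50.0]
opening: 0.563
finger_force: 31.5
px [np.int64(201), np.int64(201), np.int64(200)] [np.int64(438), np.int64(439), np.int64(439)] res 0.0 w 0.11988682361466253 box [ 0.6037 -0.0963] yaw 266.45396873598906  | in dock x,y mm [-79.6   2.6] yaw 360.15
tool [ 0.6063 -0.0632 -0.0107] z [-0.0084 -0.5344 -0.8452] F [-7.2318 56.3023 42.4795] t 16.275
```

Force rose to about 56 N with the box front at the rail mouth, and the side force points to the +y lead-in. I'll ease off, lift the commanded height a little, and shift towards dock -y.

```bash
python3 -m jog '[[[0.0065,-0.003,-0.0082,0,0,0],[0,-0.003,0,0,0,0],[0,0,0,0,0,0]]]'
python3 -c "
from h import *
box()"
python3 -m jog '[[[-0.004,-0.001,0.0027,0,0,0],[-0.004,-0.001,0.0027,0,0,0],[-0.004,0,0.0027,0,0,0]]]'
python3 -c "
from h import *
box()"
```

```text
clock: 16.65
tool_pos: [0.5963, -0.079, -0.0084]
eef_rot: [0.694, 0.657, -0.212, 0.205]
contact_force: [3.1, 9.6, 1.6]
opening: 0.569
finger_force: 5.2
px [np.int64(206), np.int64(205), np.int64(205)] [np.int64(440), np.int64(441), np.int64(441)] res 0.24 w 0.1195644377475961 box [ 0.5956 -0.1123] yaw 267.0013361374721  | in dock x,y mm [-63.   -4.5] yaw 360.7
tool [ 0.5963 -0.079  -0.0084] z [-0.0246 -0.5638 -0.8255] F [3.1597 9.7304 0.681 ] t 16.7
clock: 17.08
tool_pos: [0.5953, -0.0892, -0.0086]
eef_rot: [0.694, 0.658, -0.209, 0.205]
contact_force: [4.2, 16.2, 3.4]
opening: 0.57
finger_force: 8.1
px [np.int64(205), np.int64(205), np.int64(204)] [np.int64(440), np.int64(440), np.int64(441)] res 0.19 w 0.11990103857601264 box [ 0.5942 -0.1224] yaw 266.6283167887329  | in dock x,y mm [-52.9  -5.2] yaw 360.33
tool [ 0.5951 -0.0907 -0.0084] z [-0.021  -0.5599 -0.8283] F [ 5.9796 12.7462  0.0422] t 17.125
```

```bash
python3 -m jog '[[[-0.0049,0.0015,0.0033,0,0,0],[-0.0049,0.001,0.0033,0,0,0],[-0.0049,0,0.0034,0,0,0],[-0.0049,0,0.0034,0,0,0],[-0.0049,0,0.0034,0,0,0],[-0.0049,0,0.0034,0,0,0]]]'
python3 -c "
from h import *
box()"
```

```text
clock: 17.88
tool_pos: [0.5936, -0.1275, -0.0085]
eef_rot: [0.694, 0.657, -0.211, 0.204]
contact_force: [2.5, 13.3, 1.5]
opening: 0.572
finger_force: 6.6
px [np.int64(170), np.int64(170), np.int64(170)] [np.int64(469), np.int64(469), np.int64(469)] res 0.0 w 0.1524414905431159 box [ 0.5911 -0.1605] yaw 266.5117183031318  | in dock x,y mm [-14.6  -5.9] yaw 360.21
tool [ 0.5934 -0.1292 -0.0083] z [-0.0255 -0.5631 -0.826 ] F [ 2.6748  9.5694 -2.1172] t 17.925
```

```bash
python3 -m jog '[[[-0.0033,0.0005,0.0023,0,0,0],[-0.0033,0.0005,0.0023,0,0,0],[-0.0033,0,0.0023,0,0,0],[-0.0033,0,0.0023,0,0,0]]]'
python3 -m jog '[[[-0.0033,0,0.0022,0,0,0],[-0.0033,0,0.0022,0,0,0],[-0.0033,0,0.0022,0,0,0]]]'
python3 -m jog '[[[-0.0033,0,0.0022,0,0,0],[-0.0033,0,0.0022,0,0,0],[-0.0033,0,0.0022,0,0,0]]]'
python3 -c "
from h import *
box()"
```

```text
clock: 18.42
tool_pos: [0.5935, -0.14, -0.0089]
eef_rot: [0.694, 0.658, -0.21, 0.203]
contact_force: [-2.1, 25.7, 13.2]
opening: 0.57
finger_force: 12.9
clock: 18.8
tool_pos: [0.5942, -0.1404, -0.0092]
eef_rot: [0.694, 0.661, -0.203, 0.199]
contact_force: [-7.4, 47.3, 30.2]
opening: 0.568
finger_force: 23.5
clock: 19.18
tool_pos: [0.5948, -0.1406, -0.0096]
eef_rot: [0.694, 0.664, -0.197, 0.195]
contact_force: [-14.3, 70.2, 51.0]
opening: 0.57
finger_force: 34.5
px [np.int64(170), np.int64(170), np.int64(170)] [np.int64(469), np.int64(469), np.int64(469)] res 0.0 w 0.15186067510594406 box [ 0.5926 -0.1737] yaw 266.8209446510761  | in dock x,y mm [-1.6 -3.5] yaw 360.52
tool [ 0.5949 -0.1405 -0.0095] z [-0.0135 -0.532  -0.8466] F [-12.7226  64.9374  44.2028] t 19.225
```

Box is stopped hard against the back stop: x within 2 mm of home, with no motion from 26 to 70 N. I'll retreat, close the fingers and compute the gate arc.

```bash
python3 -m jog '[[[0.0164,0,-0.0115,0,0,0],[0.0164,0,-0.0115,0,0,0],[0.0164,0,-0.0115,0,0,0],[-0.0287,0,-0.041,0,0,0],[-0.0287,0,-0.041,0,0,0],[0,0,0,0,0,0]]]' 0
python3 - <<'E'
from h import *
st=get_state(); M=R.from_quat(st["eef_rot"]).as_matrix(); print(st["tool_pos"],M,st["contact_force"])
H=np.array([.513,-.1167]);D=np.array([-.0645,-.998]);E=np.array([.998,-.0645])
pre=np.array([.445,-.053]); W=[pre]
for a in (1.75,1.5,1.25,1.,.75,.5,.25,.1,0): W.append(H+.068*(-np.sin(a)*D+np.cos(a)*E)+.04*(-np.cos(a)*D-np.sin(a)*E))
W.append(W[-1]+.008*D)
W=np.array(W); T=np.c_[W,np.full(len(W),.020)]+.026*M[:,2]; print(T)
print("to above pre",M.T@(T[0]+[0,0,.08]-st["tool_pos"]),"down",M.T@[0,0,-.08]); print(np.diff(T,axis=0)@M)
t=cam("top"); np.save("t6.npy",t["frame"])
E
```

```text
clock: 19.98
tool_pos: [0.5947, -0.1174, 0.0977]
eef_rot: [0.696, 0.652, -0.217, 0.209]
contact_force: [-0.5, 0.4, 0.1]
opening: 0.004
finger_force: 0.0
[ 0.5947 -0.1174  0.0977] [[ 0.0558  0.998  -0.0287]
 [ 0.8163 -0.0622 -0.5742]
 [-0.5749  0.0087 -0.8182]] [-0.5129  0.4037  0.0504]
[[ 0.4443 -0.0679 -0.0013]
 [ 0.4647 -0.0686 -0.0013]
 [ 0.4818 -0.0588 -0.0013]
 [ 0.5007 -0.0536 -0.0013]
 [ 0.5204 -0.0532 -0.0013]
 [ 0.5396 -0.0576 -0.0013]
 [ 0.557  -0.0667 -0.0013]
 [ 0.5717 -0.0798 -0.0013]
 [ 0.5788 -0.0892 -0.0013]
 [ 0.5827 -0.0961 -0.0013]
 [ 0.5822 -0.1041 -0.0013]]
to above pre [ 0.0429 -0.1534 -0.0086] down [ 0.046  -0.0007  0.0655]
[[ 0.0006  0.0205 -0.0002]
 [ 0.009   0.0164 -0.0061]
 [ 0.0054  0.0186 -0.0036]
 [ 0.0014  0.0196 -0.0008]
 [-0.0026  0.0194  0.002 ]
 [-0.0064  0.018   0.0047]
 [-0.0099  0.0155  0.0071]
 [-0.0073  0.0077  0.0052]
 [-0.0054  0.0043  0.0038]
 [-0.0065 -0.      0.0046]]
```

```bash
python3 -m jog '[[[0.0143,-0.051,-0.0029,0,0,0],[0.0143,-0.051,-0.0029,0,0,0],[0.0143,-0.051,-0.0029,0,0,0],[0,0,0,0,0,0],[0.0153,0,0.0218,0,0,0],[0.0153,0,0.0218,0,0,0],[0.0153,0,0.0218,0,0,0],[0,0,0,0,0,0]]]'
python3 - <<'E'
from h import *
togo([.4443,-.0679,-.0013])
f=cv2.resize(cam("top")["frame"][170:300,290:450],None,fx=2.5,fy=2.5,interpolation=cv2.INTER_CUBIC); g=cam("scene")["frame"]
g=cv2.resize(g[175:315,170:330],None,fx=2.4,fy=2.4,interpolation=cv2.INTER_CUBIC)
o=np.zeros((340,790,3),np.uint8); o[:325,:400]=f; o[:336,402:786]=g; cv2.imwrite("pics/c7.png",o[:,:,::-1])
E
```

```text
clock: 21.02
tool_pos: [0.4422, -0.0681, -0.0052]
eef_rot: [0.694, 0.653, -0.22, 0.207]
contact_force: [-0.5, 0.8, -0.2]
opening: -0.0
finger_force: 0.0
tool [ 0.4422 -0.0681 -0.0052] rows of [-0.002   0.0021 -0.0034] dist 0.0044485449482051945
z axis [-0.0352 -0.575  -0.8174] y axis [ 0.9982 -0.0605 -0.0004] F [-0.5417  0.779  -0.1915] q [-0.3202  1.0441 -0.1081  2.1373  1.2253  0.6862 -1.6856] t 21.025
```

View pics/c7.png

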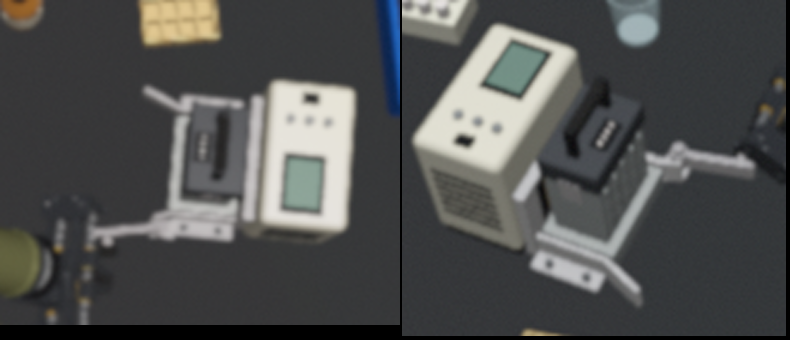

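Box is upright and home in the dock. The gate is still open, and the closed fingers are just beside the stud. Now the arc.

```bash
python3 -m jog '[[[-0.002,0.012,-0.0034,0,0,0],[0.0006,0.0105,-0.0002,0,0,0],[0.0045,0.0082,-0.003,0,0,0],[0.0045,0.0082,-0.003,0,0,0],[0.0027,0.0093,-0.0018,0,0,0],[0.0027,0.0093,-0.0018,0,0,0],[0.0007,0.0098,-0.0004,0,0,0],[0.0007,0.0098,-0.0004,0,0,0],[-0.0013,0.0097,0.001,0,0,0],[-0.0013,0.0097,0.001,0,0,0]]]'
python3 -m jog '[[[-0.0032,0.009,0.0023,0,0,0],[-0.0032,0.009,0.0023,0,0,0],[-0.005,0.0077,0.0035,0,0,0],[-0.005,0.0077,0.0035,0,0,0],[-0.0073,0.0077,0.0052,0,0,0],[-0.0054,0.0043,0.0038,0,0,0],[0,0,0,0,0,0]]]'
python3 - <<'E'
from h import *
togo([.5827,-.0961,-.0013])
w=cam("wrist"); t=cam("top"); s=cam("scene"); np.savez("g8.npz",w=w["frame"])
print(plane(t,[[330,262]],.03))
E
```

```text
clock: 22.38
tool_pos: [0.5402, -0.0567, -0.0003]
eef_rot: [0.694, 0.654, -0.219, 0.207]
contact_force: [-1.0, 0.3, 0.3]
opening: 0.007
finger_force: 0.4
clock: 23.25
tool_pos: [0.5831, -0.0959, -0.0001]
eef_rot: [0.695, 0.653, -0.219, 0.208]
contact_force: [0.4, 0.5, 0.6]
opening: 0.005
finger_force: 0.0
tool [ 0.5831 -0.0959 -0.0001] rows of [ 0.0005 -0.0004  0.001 ] dist 0.001221190526881171
z axis [-0.0331 -0.5742 -0.8181] y axis [ 0.9981 -0.0611  0.0024] F [0.401  0.4509 0.6168] q [-0.1671  1.0713 -0.1558  1.7471  1.0253  0.8744 -1.2154] t 23.25
[[ 0.5046 -0.0442  0.03  ]]
```

Now press along dock +x until the end stop shows in the force.

```bash
python3 -m jog '[[[-0.0033,0,0.0023,0,0,0],[-0.0033,0,0.0023,0,0,0],[0,0,0,0,0,0]]]'
python3 -m jog '[[[-0.0033,0,0.0023,0,0,0],[-0.0025,0,0.0017,0,0,0],[0,0,0,0,0,0]]]'
```

```text
clock: 23.78
tool_pos: [0.5832, -0.1007, -0.0006]
eef_rot: [0.694, 0.654, -0.217, 0.207]
contact_force: [0.9, 4.2, 1.8]
opening: 0.003
finger_force: 2.1
clock: 24.15
tool_pos: [0.5835, -0.1013, -0.0012]
eef_rot: [0.694, 0.657, -0.213, 0.204]
contact_force: [-1.5, 16.6, 9.1]
opening: 0.002
finger_force: 8.0
```

```bash
python3 -m jog '[[[0.0164,0,-0.0115,0,0,0],[0.0164,0,-0.0115,0,0,0],[0.0164,0,-0.0115,0,0,0],[0.0164,0,-0.0115,0,0,0],[-0.0287,0,-0.041,0,0,0],[-0.0287,0,-0.041,0,0,0],[-0.0287,0,-0.041,0,0,0],[0.033,0,-0.023,0,0,0],[0.033,0,-0.023,0,0,0],[0,0,0,0,0,0]]]'
python3 -m jog '[[[0,0,0,0,0.15,0],[0,0,0,0,0.15,0],[0,0,0,0,0.15,0],[0,0,0,0,0.15,0],[0,0,0,0,0,0]]]'
python3 - <<'E'
from h import *
togo([.58,0,.2])
w=cam("wrist"); g=cv2.cvtColor(w["frame"],cv2.COLOR_RGB2GRAY)
H=np.array([.513,-.1167])
for a in (0,.05,.1,.2,1.75):
    D=np.array([-.0645,-.998]);E=np.array([.998,-.0645]); u=-np.sin(a)*D+np.cos(a)*E
    px=proj(w,[np.r_[H+r*u,.032] for r in np.linspace(.02,.08,9)]); print(a,px[[0,-1]].round(),[int(g[int(p[1]),int(p[0])]) if 0<=p[0]<640 and 0<=p[1]<480 else -1 for p in px])
# profile along dock x across bar at several r: brightness vs dock x (mm) at z=.032
for r in (.03,.045,.06,.078):
    xs=np.arange(-80,-30,3); px=proj(w,[np.r_[H+(x+51)/1000*D+r*E,.032] for x in xs]); print(r,[(int(x),int(g[int(p[1]),int(p[0])])) for x,p in zip(xs,px) if 0<=p[0]<640 and 0<=p[1]<480])
E
```

```text
clock: 25.4
tool_pos: [0.5911, 0.0565, 0.1489]
eef_rot: [0.693, 0.656, -0.217, 0.206]
contact_force: [0.6, -0.6, -0.1]
opening: 0.004
finger_force: 0.0
clock: 26.02
tool_pos: [0.5909, 0.0431, 0.149]
eef_rot: [0.731, 0.682, -0.006, 0.006]
contact_force: [-0.2, 0.5, -0.6]
opening: 0.007
finger_force: 0.0
tool [0.5909 0.0431 0.149 ] rows of [-0.0446 -0.0078 -0.0502] dist 0.0676469389155746
z axis [-0.0011 -0.0167 -0.9999] y axis [ 0.9975 -0.0702  0.0001] F [-0.25    0.5014 -0.5973] q [ 0.1521  0.7717 -0.5553  1.7135  0.5489  0.8225 -0.7332] t 26.025
0 [[275. 378.]
 [334. 378.]] [136, 142, 185, 195, 194, 196, 198, 201, 202]
0.05 [[275. 377.]
 [334. 375.]] [135, 141, 211, 195, 188, 188, 190, 172, 173]
0.1 [[275. 377.]
 [334. 371.]] [136, 141, 207, 171, 171, 173, 180, 177, 179]
0.2 [[275. 375.]
 [333. 365.]] [137, 138, 204, 175, 144, 181, 199, 148, 171]
1.75 [[251. 362.]
 [235. 309.]] [122, 102, 60, 61, 63, 62, 60, 61, 73]
0.03 [(-80, 79), (-77, 63), (-74, 67), (-71, 66), (-68, 67), (-65, 68), (-62, 70), (-59, 72), (-56, 72), (-53, 75), (-50, 244), (-47, 245), (-44, 247), (-41, 248), (-38, 244), (-35, 241), (-32, 238)]
0.045 [(-80, 106), (-77, 113), (-74, 154), (-71, 126), (-68, 168), (-65, 124), (-62, 182), (-59, 174), (-56, 172), (-53, 195), (-50, 195), (-47, 195), (-44, 196), (-41, 198), (-38, 191), (-35, 254), (-32, 148)]
0.06 [(-80, 111), (-77, 117), (-74, 154), (-71, 125), (-68, 167), (-65, 125), (-62, 183), (-59, 175), (-56, 172), (-53, 197), (-50, 198), (-47, 199), (-44, 199), (-41, 201), (-38, 193), (-35, 255), (-32, 144)]
0.078 [(-80, 104), (-77, 107), (-74, 151), (-71, 121), (-68, 168), (-65, 118), (-62, 186), (-59, 180), (-56, 176), (-53, 201), (-50, 202), (-47, 204), (-44, 204), (-41, 204), (-38, 195), (-35, 255), (-32, 143)]
```

```bash
python3 -m jog '[[[0,0,-0.05,0,0,0],[0,0,-0.05,0,0,0],[0,0,-0.05,0,0,0],[-0.06,0,0,0,0,0],[-0.06,0,0,0,0,0],[0,0,0,0,0,0],[0,0,0,0,0,0]]]'
cat > chk.py <<'E'
from h import *
w=cam("wrist"); g=cv2.cvtColor(w["frame"],cv2.COLOR_RGB2GRAY)
H=np.array([.513,-.1167]); D=np.array([-.0645,-.998]);E=np.array([.998,-.0645])
for a in (0,1.75):
    u=-np.sin(a)*D+np.cos(a)*E; px=proj(w,[np.r_[H+r*u,.032] for r in np.linspace(.01,.08,8)]); print(a,px[[0,-1]].round(),[int(g[int(p[1]),int(p[0])]) for p in px])
for r in (.02,.035,.05,.068,.078):
    xs=np.arange(-90,-28,3); px=proj(w,[np.r_[H+(x+51)/1000*D+r*E,.032] for x in xs]); print(r,[(int(x),int(g[int(p[1]),int(p[0])])) for x,p in zip(xs,px)])
E
python3 chk.py
```

```text
clock: 26.95
tool_pos: [0.5838, -0.0647, 0.3009]
eef_rot: [0.727, 0.687, -0.004, 0.004]
contact_force: [0.4, 1.2, 0.3]
opening: 0.005
finger_force: 0.0
0 [[278. 233.]
 [330. 233.]] [233, 245, 244, 244, 244, 243, 243, 244]
1.75 [[269. 226.]
 [257. 173.]] [121, 94, 93, 94, 96, 94, 92, 94]
0.02 [(-90, 92), (-87, 93), (-84, 93), (-81, 94), (-78, 95), (-75, 93), (-72, 95), (-69, 95), (-66, 94), (-63, 114), (-60, 109), (-57, 134), (-54, 139), (-51, 245), (-48, 247), (-45, 129), (-42, 220), (-39, 245), (-36, 255), (-33, 255), (-30, 255)]
0.035 [(-90, 95), (-87, 94), (-84, 93), (-81, 94), (-78, 93), (-75, 92), (-72, 94), (-69, 95), (-66, 95), (-63, 92), (-60, 92), (-57, 137), (-54, 134), (-51, 244), (-48, 248), (-45, 144), (-42, 170), (-39, 255), (-36, 255), (-33, 255), (-30, 255)]
0.05 [(-90, 95), (-87, 94), (-84, 95), (-81, 95), (-78, 94), (-75, 95), (-72, 95), (-69, 93), (-66, 94), (-63, 95), (-60, 93), (-57, 136), (-54, 147), (-51, 244), (-48, 246), (-45, 124), (-42, 150), (-39, 255), (-36, 254), (-33, 255), (-30, 112)]
0.068 [(-90, 95), (-87, 93), (-84, 96), (-81, 34), (-78, 47), (-75, 72), (-72, 71), (-69, 73), (-66, 82), (-63, 250), (-60, 243), (-57, 243), (-54, 198), (-51, 243), (-48, 244), (-45, 239), (-42, 136), (-39, 255), (-36, 254), (-33, 254), (-30, 110)]
0.078 [(-90, 94), (-87, 94), (-84, 96), (-81, 69), (-78, 55), (-75, 56), (-72, 52), (-69, 49), (-66, 89), (-63, 92), (-60, 93), (-57, 133), (-54, 153), (-51, 244), (-48, 242), (-45, 218), (-42, 145), (-39, 255), (-36, 254), (-33, 254), (-30, 110)]
```

The bar lies along the dock's y at every distance from the hinge, so it is at angle 0. There is a small gap to the home ledge, and the open position is empty. Handing in.

```bash
python3 -c "
from plant import *
print(finish_job())"
```

```text
the job is handed in; nothing more can be done
None
```

The battery box was slid upright into the dock and pushed hard against the back stop; the retaining bar was then shut behind it to its end stop, and the job is handed in at about 27 s (no verdict came back).

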